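# Pour the stone beads and spread them over the sorting plate

## Task

Take the scoop by its handle and gently pour all seven stone beads from low down onto the round white plate, then stand the empty scoop upright back on the bench clear of the plate. Spread the heap over the plate into an even single layer: every bead flat on the plate's floor, at least a bead's width of bare plate between any two, and at least one bead in each of the four quarters marked by the cross. Leave the jar, the ring cone and the pliers where they are.

Things in the scene. Friction and masses are not known exactly. Their poses are not given: they have to be found in the camera images.
- plate: Round white plaster plate fixed to the bench: outside diameter 190 mm, flat floor 178 mm across, 6 mm above the bench; vertical rim 6 mm thick, top 18 mm above the bench. Two thin grey lines cross at its centre and divide the floor into four quarters. Origin: centre of the underside, on the bench; x and y along the two lines, z up.
- plate_floor (a point): Centre of the plate's floor, 6 mm above the bench, where the two lines cross; axes as the plate.
- scoop: Loose aluminium scoop, left or right of the plate, beads inside. Pan 78 mm long (x), 54 wide (y), floor 4 mm, sides 40 mm high, 3 mm thick; open on top and over the whole -x end: the mouth, no lip, roughly towards the robot. Wooden tab handle at the back: 10 mm thick (x), 30 wide (y), 35 to 105 mm above the underside, centred at x = +40 mm. Origin: centre of the pan's underside, z up.
- scoop_grip (a point): Point in the middle of the scoop's handle tab to pinch, 85 mm above the scoop's underside and 20 mm below the tab's top; axes as the scoop (pinch along its x, the 10 mm thickness).
- scoop_lip (a point): Middle of the edge of the scoop's mouth, on the floor's upper face (39 mm towards -x from the scoop's origin, 4 mm up); axes as the scoop.
- bead0: One of seven alike dark grey stone beads: a 20 mm cube with slightly rounded edges and a small drilled hole, 20 g, starting in the scoop. Any face may end up on top. Origin: its centre, so 10 mm above what it lies flat on; axes square to its faces (x along the hole).
- bead1: One of seven alike dark grey stone beads: a 20 mm cube with slightly rounded edges and a small drilled hole, 20 g, starting in the scoop. Any face may end up on top. Origin: its centre, so 10 mm above what it lies flat on; axes square to its faces (x along the hole).
- bead2: One of seven alike dark grey stone beads: a 20 mm cube with slightly rounded edges and a small drilled hole, 20 g, starting in the scoop. Any face may end up on top. Origin: its centre, so 10 mm above what it lies flat on; axes square to its faces (x along the hole).
- bead3: One of seven alike dark grey stone beads: a 20 mm cube with slightly rounded edges and a small drilled hole, 20 g, starting in the scoop. Any face may end up on top. Origin: its centre, so 10 mm above what it lies flat on; axes square to its faces (x along the hole).
- bead4: One of seven alike dark grey stone beads: a 20 mm cube with slightly rounded edges and a small drilled hole, 20 g, starting in the scoop. Any face may end up on top. Origin: its centre, so 10 mm above what it lies flat on; axes square to its faces (x along the hole).
- bead5: One of seven alike dark grey stone beads: a 20 mm cube with slightly rounded edges and a small drilled hole, 20 g, starting in the scoop. Any face may end up on top. Origin: its centre, so 10 mm above what it lies flat on; axes square to its faces (x along the hole).
- bead6: One of seven alike dark grey stone beads: a 20 mm cube with slightly rounded edges and a small drilled hole, 20 g, starting in the scoop. Any face may end up on top. Origin: its centre, so 10 mm above what it lies flat on; axes square to its faces (x along the hole).
- jar: Bystander: closed glass jar with a brass cap, 58 mm diameter, 85 mm high, loose, standing on the other side of the plate from the scoop. Origin: centre of its underside.
- cone: Bystander: loose wooden ring cone, 107 mm high on a foot of 52 mm diameter, about 10 mm diameter at the tip, standing just beyond the plate. Origin: centre of its underside.
- pliers: Bystander: loose pliers with blue handles lying flat on the bench between plate and robot, about 142 mm long, 55 mm wide, 12 mm high. Origin: underside of the pivot; the jaws reach 46 mm along +x, the handles 96 mm along -x.
Not all that is in view belongs to the job. What is shaped like the scoop but pink is not meant.

How it is judged:
On the way:
1. the lifted scoop is tipped mouth-down (by more than 0.25 rad) with its mouth above the plate (angle between scoop's own z axis and vertical above 0.25 rad and height (world z) of scoop_grip above 0.07 m and horizontal distance between scoop_lip and plate below 0.095 m and height (world z) of scoop_lip between 0.01 and 0.14 m), for 0.1 s.
At the end, for the whole second after the job is handed in: All beads at rest flat on the plate (centres within 88 mm of its centre, under 13.5 mm above its floor), every two centres over 38 mm apart, a bead centre in each quarter. The scoop at rest upright (0.1 rad) on the bench, over 120 mm from the plate, centre to centre (horizontal distance between each of bead0, bead1, bead2, bead3, bead4, bead5, bead6 and plate below 0.088 m and z of each of bead0, bead1, bead2, bead3, bead4, bead5, bead6 in the frame of plate_floor below 0.0135 m and linear speed of each of bead0, bead1, bead2, bead3, bead4, bead5, bead6, scoop below 0.02 m/s and horizontal distance between bead0 and bead1 above 0.038 m and horizontal distance between each of bead0, bead1 and bead2 above 0.038 m and horizontal distance between each of bead0, bead1, bead2 and bead3 above 0.038 m and horizontal distance between each of bead0, bead1, bead2, bead3 and bead4 above 0.038 m and horizontal distance between each of bead0, bead1, bead2, bead3, bead4 and bead5 above 0.038 m and horizontal distance between each of bead0, bead1, bead2, bead3, bead4, bead5 and bead6 above 0.038 m and ((x of bead0 in the frame of plate below 0 m and y of bead0 in the frame of plate below 0 m) or (x of bead1 in the frame of plate below 0 m and y of bead1 in the frame of plate below 0 m) or (x of bead2 in the frame of plate below 0 m and y of bead2 in the frame of plate below 0 m) or (x of bead3 in the frame of plate below 0 m and y of bead3 in the frame of plate below 0 m) or (x of bead4 in the frame of plate below 0 m and y of bead4 in the frame of plate below 0 m) or (x of bead5 in the frame of plate below 0 m and y of bead5 in the frame of plate below 0 m) or (x of bead6 in the frame of plate below 0 m and y of bead6 in the frame of plate below 0 m)) and ((x of bead0 in the frame of plate below 0 m and y of bead0 in the frame of plate above 0 m) or (x of bead1 in the frame of plate below 0 m and y of bead1 in the frame of plate above 0 m) or (x of bead2 in the frame of plate below 0 m and y of bead2 in the frame of plate above 0 m) or (x of bead3 in the frame of plate below 0 m and y of bead3 in the frame of plate above 0 m) or (x of bead4 in the frame of plate below 0 m and y of bead4 in the frame of plate above 0 m) or (x of bead5 in the frame of plate below 0 m and y of bead5 in the frame of plate above 0 m) or (x of bead6 in the frame of plate below 0 m and y of bead6 in the frame of plate above 0 m)) and ((x of bead0 in the frame of plate above 0 m and y of bead0 in the frame of plate below 0 m) or (x of bead1 in the frame of plate above 0 m and y of bead1 in the frame of plate below 0 m) or (x of bead2 in the frame of plate above 0 m and y of bead2 in the frame of plate below 0 m) or (x of bead3 in the frame of plate above 0 m and y of bead3 in the frame of plate below 0 m) or (x of bead4 in the frame of plate above 0 m and y of bead4 in the frame of plate below 0 m) or (x of bead5 in the frame of plate above 0 m and y of bead5 in the frame of plate below 0 m) or (x of bead6 in the frame of plate above 0 m and y of bead6 in the frame of plate below 0 m)) and ((x of bead0 in the frame of plate above 0 m and y of bead0 in the frame of plate above 0 m) or (x of bead1 in the frame of plate above 0 m and y of bead1 in the frame of plate above 0 m) or (x of bead2 in the frame of plate above 0 m and y of bead2 in the frame of plate above 0 m) or (x of bead3 in the frame of plate above 0 m and y of bead3 in the frame of plate above 0 m) or (x of bead4 in the frame of plate above 0 m and y of bead4 in the frame of plate above 0 m) or (x of bead5 in the frame of plate above 0 m and y of bead5 in the frame of plate above 0 m) or (x of bead6 in the frame of plate above 0 m and y of bead6 in the frame of plate above 0 m)) and angle between scoop's own z axis and vertical below 0.1 rad and height (world z) of scoop below 0.006 m and horizontal distance between scoop and plate above 0.12 m); the robot touches nothing.
It fails at once if the jar is shifted by more than 20 mm or knocked over (distance of jar from where it was at the start of the episode above 0.02 m or angle between jar's own z axis and vertical above 0.4 rad).
It fails at once if the cone is shifted by more than 20 mm or knocked over (distance of cone from where it was at the start of the episode above 0.02 m or angle between cone's own z axis and vertical above 0.4 rad).
It fails at once if the pliers is shifted by more than 20 mm or knocked over (distance of pliers from where it was at the start of the episode above 0.02 m or angle between pliers's own z axis and vertical above 0.4 rad).
It fails at once if a bead falls or is flung hard (faster than 1.6 m/s, a fall of some 13 cm) (linear speed of any of bead0, bead1, bead2, bead3, bead4, bead5, bead6 above 1.6 m/s).
It also fails if it takes over 72 s, if anything falls off the work surface, if the arm or the gripper's body presses on something with over 40 N, if the wrist force passes 120 N, or if a joint passes its speed limit or range.

## Robot

A 7-joint arm with a two-finger parallel gripper is mounted at the origin on the work surface. World frame = base frame: x ahead of the robot, y to its left, z up, the work surface at z = 0. Lengths are in m, angles in rad, forces in N, time in s.
With the tool pointing down it reaches from about 0.425 to 0.975 m from the base axis. Payload 16.7 kg.
Tool frame: the origin (TCP) lies between the finger pads; the fingertips stand 22 mm ahead of it and the grasp point (between the pads) lies 3 mm ahead of it (env.finger_overhang is the distance from the TCP to the fingertips, in m); z points along the fingers, y is the line along which they close (so a half turn about z gives the same grasp; the last joint's range is limited). The gripper opens to 85 mm and grips with 20 to 120 N. Pads are 22 mm wide; open, the fingers measure 114 mm over their backs; the gripper's body (76 mm by 85 mm) begins 54 mm behind the grasp point. The pads swing forward as they close: fully open they stand 13 mm farther back than shut.
Start: joints at [-1.268, 0.426, 0.074, 1.606, -0.034, 1.111, -0.067], TCP at [0.295, 0.607, 0.253] pointing down, gripper open.
Joint ranges: [-2.85, 2.85], [-0.5, 2.14], [-1.23, 1.37], [0.21, 2.46], [-1.02, 4.16], [0.16, 2.05], [-2.73, 2.73]. Speed limits (rad/s): [1.89, 1.89, 2.39, 2.39, 3.01, 3.01, 3.01].

## Interface

Orientations are given as a unit quaternion [w, x, y, z].
In Python, from rig import env gives the robot as it stands.
- The arm moves only by the tool send_rows, never from a script. Its argument "motion" is a list of rows, each an object of numbers: "dx", "dy", "dz": the shift along the tool's x, y, z in cm; "twist": the turn about the tool's z in rad; "claw": the opening, from 0 (shut) to 1 (fully open). A call has 1 to 20 rows; each row shifts and turns the commanded pose from where the row before left it, along the tool's axes as they then stand; what a row does not reach is not made up. A row lasts 1/10 s, in which the tool goes at most 50 mm and 8.59 degrees, less where a joint would pass 70% of its speed; a pose out of reach is approached as far as the arm can. A call is refused whole if a number of a shift passes 5 or a number of a turn 0.15, either way. A call with a gripper value outside its range is refused whole. The fingers move at their own pace and stop on an object; the grip force is fixed at half the most. Time passes only in rows, so rows that do not move let the fingers close. It gives the time, the measured TCP pose, the force, the opening and the grip force at its end, in the units of the state.
- env.get_obs(): the state, without advancing time (a new reading comes with each control period).
- env.capture(name): name is "scene" or "top"; returns a dict with "img" (400x640x3 uint8, red, green, blue), "fx", "fy", "cx", "cy" (pixels), "R" (3x3) and "t" (3): a world point X has camera coordinates R X + t. Camera axes: x right, y down, z forward; pixel columns grow to the right and rows downward; lengths in m; the calibration is good to about 2 mm. A picture is of the moment at which its call begins. There is no depth.
- env.hand_in(): hands the job in; it is judged then, once.
Trained networks look in the newest picture that a camera, given by its name, has taken for a name from the list of things; names that differ only in an ending like _2 or _b are one class to them, and where a whole thing is asked for, a point or a joint stands for the part that bears it (a point fixed in the world has none). Each returns a list of dicts, best first, with "score" (0 to 1); they miss things now and then, are a little off and sometimes report something else, mostly with a low value. They report only what shows in the picture. A call takes as long as a camera call. They do not tell look-alikes from the thing itself.
- env.boxes_of(name, camera): "extent" ([centre column, centre row, width, height] in pixels, round what is visible of it).
The state is a dict: "time": time; "joints": joint angles; "joint_velocities": joint speeds; "joint_efforts": joint torques, N m; "ee_pos": TCP position; "tcp_rot": TCP orientation; "wrist_force": force on the tool from outside, world axes, zero at the start; "wrist_torque": the same for the moment, N m; "finger_gap": finger opening in m; "grip_force": force on a finger pad.
Only numpy, scipy, OpenCV 4.12 (cv2) and the standard library are available. Lean on these libraries where they do the work, as an engineer would, in place of code of your own. Each camera call takes 0.05 s, during which the arm holds its last target. There are 200 camera calls.

## Working session

There is one attempt and no reset: what is moved stays moved. The work goes in short steps, Python scripts to look and compute and a tool call to move; the robot and the scene stay as the last step left them, time stands still between calls to the robot, and variables do not carry over. Pictures are saved under pics/ and viewed, at most 10 in all, crops included, and the job is handed in when it is done.

Besides the shell and the picture viewer there is one more tool, called as name([rows], argument=value, ...), one row to a line, values as JSON. send_rows: Moves the arm, as the interface text tells. Its arguments: {"type":"object","properties":{"motion":{"type":"array"}},"required":["motion"]}

```bash
mkdir -p pics; cat > h.py <<'E'
from rig import env
import numpy as np, cv2
def ray(c,u,v,z):
    d=c["R"].T@np.array([(u-c["cx"])/c["fx"],(v-c["cy"])/c["fy"],1.]); o=-c["R"].T@c["t"]
    return o+d*(z-o[2])/d[2]
def px(c,X):
    p=c["R"]@np.asarray(X,float)+c["t"]; return c["fx"]*p[0]/p[2]+c["cx"],c["fy"]*p[1]/p[2]+c["cy"]
def save(n,im): cv2.imwrite("pics/"+n,im[:,:,::-1])
E
python3 - <<'E'
from h import *
ims=[]
for n in ["scene","top"]:
    c=env.capture(n); save(n+".png",c["img"]); print(n,-c["R"].T@c["t"],c["fx"],np.round(c["R"],2).tolist())
    for k in ["plate","scoop","jar","cone","pliers","bead0","scoop_grip"]:
        for b in env.boxes_of(k,n)[:8]: print(k,np.round(b["extent"]),round(b["score"],2),np.round(ray(c,*b["extent"][:2],0),3))
    ims.append(c["img"])
o=env.get_obs(); print(o)
E
```

```text
scene [ 0.96980084 -0.4927721   0.71336258] 394.84193332524535 [[0.78, 0.62, -0.0], [0.45, -0.56, -0.7], [-0.44, 0.55, -0.72]]
plate [322. 208.  82.  64.] 0.97 [0.551 0.039 0.   ]
plate [362. 234.  27.  41.] 0.66 [ 0.679  0.031 -0.   ]
scoop [427. 179.  35.  40.] 0.88 [0.706 0.298 0.   ]
scoop [358. 169.  34.  35.] 0.72 [0.538 0.215 0.   ]
jar [264. 245.  31.  46.] 0.64 [ 0.521 -0.133  0.   ]
cone [363. 232.  22.  39.] 0.7 [0.677 0.038 0.   ]
pliers [273. 190.  37.  33.] 0.58 [0.413 0.01  0.   ]
scoop_grip [426. 179.  36.  41.] 0.93 [0.704 0.297 0.   ]
scoop_grip [360. 167.  32.  36.] 0.88 [0.538 0.226 0.   ]
scoop_grip [264. 246.  32.  43.] 0.33 [ 0.523 -0.137 -0.   ]
top [0.48535458 0.03423256 0.75333118] 391.61849335681285 [[0.01, -1.0, 0.0], [-0.99, -0.01, -0.12], [0.12, -0.0, -0.99]]
plate [317. 210. 100. 102.] 0.79 [0.547 0.039 0.   ]
scoop [205. 119.  54.  48.] 0.89 [0.727 0.264 0.   ]
scoop [229. 208.  44.  52.] 0.55 [0.549 0.21  0.   ]
jar [423. 210.  42.  30.] 0.88 [ 0.549 -0.165  0.   ]
pliers [333. 279.  77.  37.] 0.62 [0.417 0.008 0.   ]
bead0 [231. 191.  12.   5.] 0.66 
[... 542 characters left out ...]
[-1.2685008 ,  0.4260804 ,  0.07390793,  1.60600182, -0.0341224 ,
        1.11077163, -0.0671029 ]), 'joint_velocities': array([ 0.00039739,  0.00062544,  0.00097668, -0.0004186 ,  0.00040336,
       -0.0001522 , -0.00127487]), 'joint_efforts': array([-3.08637800e-04, -9.49447417e+01,  3.75575334e+00, -4.63883901e+01,
        1.87678181e-02,  2.18482295e-03, -5.21923266e-05]), 'ee_pos': array([0.29469693, 0.60724186, 0.25331429]), 'tcp_rot': array([-2.50920622e-05,  2.24019391e-01,  9.74584687e-01,  2.81238838e-06]), 'wrist_force': array([ 0.06972321, -0.06475578,  0.1404409 ]), 'wrist_torque': array([0.03616366, 0.03507167, 0.03675067]), 'grip_force': 0.0, 'finger_gap': 0.08557539510048973}
```

View pics/top.png

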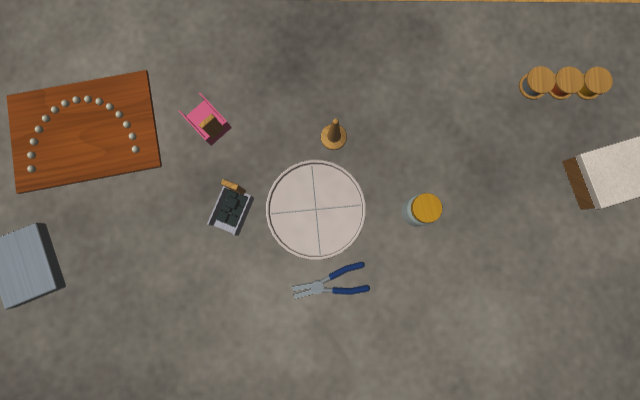

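View pics/scene.png

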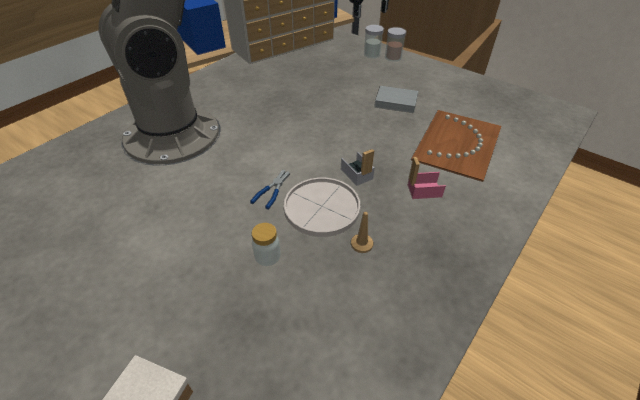

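The top view shows the plate at (317,210), jar at (427,209), cone at (334,133), pliers at (330,285). There are two scoop candidates: pink at (206,119) and bare grey aluminium at (230,208) with dark beads inside, mouth towards the robot. The grey one is meant, because the pink look-alike is excluded. I'll confirm that in one enlarged crop.

```bash
python3 - <<'E'
from h import *
a=env.capture("top"); b=env.capture("scene")
A=cv2.resize(a["img"][172:242,200:260],None,fx=8,fy=8,interpolation=cv2.INTER_CUBIC)
B=cv2.resize(b["img"][145:190,335:385],None,fx=6,fy=6,interpolation=cv2.INTER_CUBIC)
im=np.zeros((560,790,3),np.uint8); im[:560,:480]=A; im[:270,485:785]=B; save("crop.png",im)
# plate: bright low-sat mask
hsv=cv2.cvtColor(a["img"],cv2.COLOR_RGB2HSV); m=((hsv[...,2]>150)&(hsv[...,1]<60)).astype(np.uint8)
m[:, :262]=0; m[:,370:]=0; m[:155]=0; m[262:]=0
cs=max(cv2.findContours(m,0,2)[0],key=cv2.contourArea); e=cv2.fitEllipse(cv2.convexHull(cs)); print(e, ray(a,*e[0],.014))
for p in [(312,168),(319,254),(272,213),(361,208)]: print(p,ray(a,*p,.006))
E
```

```text
((315.1210632324219, 209.35867309570312), (99.4508056640625, 99.48717498779297), 143.50946044921875) [0.54712633 0.04298149 0.014     ]
(312, 168) [0.62814676 0.04980818 0.006     ]
(319, 254) [0.46340947 0.03504329 0.006     ]
(272, 213) [0.5402443  0.12539921 0.006     ]
(361, 208) [ 0.55101624 -0.04473898  0.006     ]
```

View pics/crop.png

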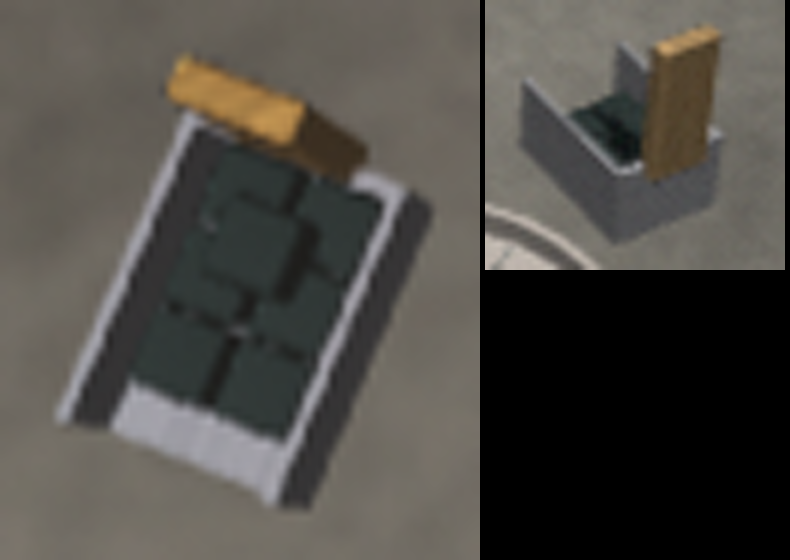

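The crop confirms it: a bare aluminium scoop with beads two rows deep. The tab top is at about (229.6,184) in the top image, and the mouth edge runs (207.7,224)–(234.5,234.5).

```bash
python3 - <<'E'
from h import *
from scipy.spatial.transform import Rotation as R
a=env.capture("top"); f=lambda p,z:ray(a,200+p[0]/8-.0,172+p[1]/8,z)
t=f((237,97),.105); cs=[f(p,.04) for p in [(62,415),(275,500),(190,112),(408,190)]]
print("tabtop",t); print(np.round(cs,4)); fm=(cs[0]+cs[1])/2; bm=(cs[2]+cs[3])/2
d=bm-fm; print("len",np.linalg.norm(d),"w",np.linalg.norm(cs[0]-cs[1]),np.linalg.norm(cs[2]-cs[3]))
for q in [d, t-fm, ]: print("yaw",np.arctan2(q[1],q[0]))
w=cs[0]-cs[1];print("yaw from mouth",np.arctan2(-w[0],w[1])); w=cs[2]-cs[3];print("yaw back",np.arctan2(-w[0],w[1]))
o=env.get_obs(); q=o["tcp_rot"]; M=R.from_quat([q[1],q[2],q[3],q[0]]).as_matrix(); print(M.round(3),o["time"])
E
```

```text
tabtop [0.58083593 0.1852407  0.105     ]
[[0.5172 0.2375 0.04  ]
 [0.4983 0.1885 0.04  ]
 [0.5868 0.2111 0.04  ]
 [0.5691 0.1604 0.04  ]]
len 0.07537754786608533 w 0.052504616539697804 0.053614234576776935
yaw -0.3699001274706003
yaw -0.3628468573663737
yaw from mouth -0.3675234934862261
yaw back -0.3364064159574934
[[-0.9    0.437 -0.   ]
 [ 0.437  0.9    0.   ]
 [ 0.     0.    -1.   ]] 0.95
```

send_rows([
  {"dx":0,"dy":0,"dz":0,"twist":-0.087,"claw":1},
  {"dx":-2.6,"dy":-1.8,"dz":0,"twist":0,"claw":1},
  {"dx":-2.6,"dy":-1.8,"dz":0,"twist":0,"claw":1},
  {"dx":-2.6,"dy":-1.8,"dz":0,"twist":0,"claw":1},
  {"dx":-2.6,"dy":-1.8,"dz":0,"twist":0,"claw":1},
  {"dx":-2.6,"dy":-1.8,"dz":0,"twist":0,"claw":1},
  {"dx":-2.6,"dy":-1.8,"dz":0,"twist":0,"claw":1},
  {"dx":-2.6,"dy":-1.8,"dz":0,"twist":0,"claw":1},
  {"dx":-2.6,"dy":-1.8,"dz":0,"twist":0,"claw":1},
  {"dx":-2.6,"dy":-1.8,"dz":0,"twist":0,"claw":1},
  {"dx":-2.6,"dy":-1.8,"dz":0,"twist":0,"claw":1},
  {"dx":-2.6,"dy":-1.8,"dz":0,"twist":0,"claw":1},
  {"dx":-2.6,"dy":-1.8,"dz":0,"twist":0,"claw":1},
  {"dx":-2.6,"dy":-1.8,"dz":0,"twist":0,"claw":1},
  {"dx":-2.6,"dy":-1.9,"dz":0,"twist":0,"claw":1},
  {"dx":-2.6,"dy":-1.9,"dz":0,"twist":0,"claw":1},
  {"dx":-2.6,"dy":-1.9,"dz":0,"twist":0,"claw":1},
  {"dx":0,"dy":0,"dz":0,"twist":0,"claw":1},
  {"dx":0,"dy":0,"dz":0,"twist":0,"claw":1},
])

```text
time: 2.85
ee_pos: [0.5797, 0.1864, 0.2532]
tcp_rot: [-0.0, 0.182, 0.983, -0.0]
wrist_force: [0.4, 1.2, -0.1]
finger_gap: 0.0853
grip_force: 0.0
```

send_rows([
  {"dx":-0.2,"dy":-0.1,"dz":2.8,"twist":0,"claw":1},
  {"dz":2.8,"dx":0,"dy":0,"twist":0,"claw":1},
  {"dz":2.8,"dx":0,"dy":0,"twist":0,"claw":1},
  {"dz":2.8,"dx":0,"dy":0,"twist":0,"claw":0.8},
  {"dz":2.8,"dx":0,"dy":0,"twist":0,"claw":0.7},
  {"dz":2.8,"dx":0,"dy":0,"twist":0,"claw":0.6},
  {"dz":0,"dx":0,"dy":0,"twist":0,"claw":0.45},
  {"dz":0,"dx":0,"dy":0,"twist":0,"claw":0},
  {"dz":0,"dx":0,"dy":0,"twist":0,"claw":0},
  {"dz":0,"dx":0,"dy":0,"twist":0,"claw":0},
  {"dz":0,"dx":0,"dy":0,"twist":0,"claw":0},
])

```text
time: 3.95
ee_pos: [0.5814, 0.1856, 0.0863]
tcp_rot: [0.001, 0.181, 0.983, 0.0]
wrist_force: [0.5, -0.3, -2.9]
finger_gap: 0.0291
grip_force: 59.2
```

send_rows([
  {"dx":0,"dy":0,"dz":-0.3,"twist":0,"claw":0},
  {"dx":0,"dy":0,"dz":-0.2,"twist":0,"claw":0},
  {"dx":0,"dy":0,"dz":0,"twist":0,"claw":0},
  {"dx":0,"dy":0.6,"dz":0,"twist":0,"claw":0},
  {"dx":0,"dy":1.2,"dz":0,"twist":0,"claw":0},
  {"dx":0,"dy":1.2,"dz":0,"twist":0,"claw":0},
  {"dx":0,"dy":1.2,"dz":0,"twist":0,"claw":0},
  {"dx":0,"dy":1.2,"dz":0,"twist":0,"claw":0},
  {"dx":0,"dy":0.5,"dz":0,"twist":0,"claw":0},
  {"dx":0,"dy":0,"dz":0,"twist":0,"claw":0},
])

```text
time: 4.95
ee_pos: [0.6021, 0.2415, 0.0901]
tcp_rot: [-0.0, 0.181, 0.984, -0.0]
wrist_force: [-0.7, -0.4, -2.9]
finger_gap: 0.0291
grip_force: 59.4
```

```bash
python3 - <<'E'
from h import *
b=env.capture("scene"); o=env.get_obs(); print(o["joints"].round(2),o["wrist_force"],o["wrist_torque"])
u,v=map(int,px(b,[.60,.24,.05])); print(u,v)
save("c2.png",cv2.resize(b["img"][v-70:v+70,u-90:u+90],None,fx=4.2,fy=4.2,interpolation=cv2.INTER_CUBIC))
E
```

```text
[-0.63  0.57  0.21  1.8  -0.16  0.79  0.86] [ 1.09776454 -0.48059187 -2.3857241 ] [-0.04964328 -0.02899614  0.03245475]
383 159
```

View pics/c2.png

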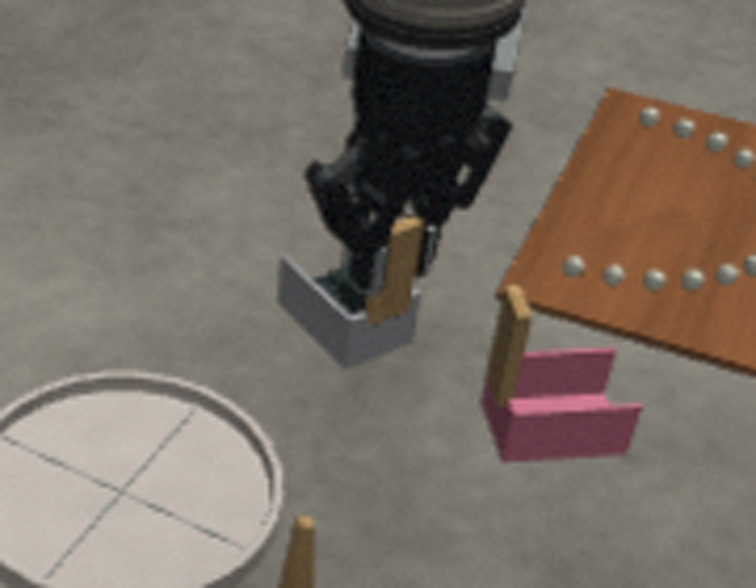

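Picture: grey scoop held level just above the bench, at about (350,310) in the crop, plate clear to its lower left. Next I turn the mouth towards the plate.

send_rows([
  {"dx":0,"dy":0,"dz":0,"twist":-0.06,"claw":0},
  {"dx":0,"dy":0,"dz":0,"twist":-0.12,"claw":0},
  {"dx":0,"dy":0,"dz":0,"twist":-0.12,"claw":0},
  {"dx":0,"dy":0,"dz":0,"twist":-0.12,"claw":0},
  {"dx":0,"dy":0,"dz":0,"twist":-0.12,"claw":0},
  {"dx":0,"dy":0,"dz":0,"twist":-0.12,"claw":0},
  {"dx":0,"dy":0,"dz":0,"twist":-0.12,"claw":0},
  {"dx":0,"dy":0,"dz":0,"twist":-0.12,"claw":0},
  {"dx":0,"dy":0,"dz":0,"twist":-0.12,"claw":0},
  {"dx":0,"dy":0,"dz":0,"twist":-0.12,"claw":0},
  {"dx":0,"dy":0,"dz":0,"twist":-0.12,"claw":0},
  {"dx":0,"dy":0,"dz":0,"twist":-0.12,"claw":0},
  {"dx":0,"dy":0,"dz":0,"twist":-0.12,"claw":0},
  {"dx":0,"dy":0,"dz":0,"twist":-0.12,"claw":0},
  {"dx":0,"dy":0,"dz":0,"twist":-0.06,"claw":0},
  {"dx":0,"dy":0,"dz":-0.3,"twist":0,"claw":0},
  {"dx":0,"dy":0,"dz":-0.4,"twist":0,"claw":0},
  {"dx":0,"dy":0,"dz":-0.3,"twist":0,"claw":0},
  {"dx":0,"dy":0,"dz":0,"twist":0,"claw":0},
])

```text
time: 6.9
ee_pos: [0.6023, 0.2405, 0.1011]
tcp_rot: [0.0, -0.611, 0.792, -0.0]
wrist_force: [-0.3, -0.5, -1.7]
finger_gap: 0.0289
grip_force: 59.4
```

```bash
python3 - <<'E'
from h import *
b=env.capture("top"); s=env.capture("scene");o=env.get_obs(); print(o["joints"].round(2),o["wrist_force"],o["wrist_torque"],o["tcp_rot"],o["ee_pos"])
c=lambda b,p:cv2.resize(b["img"][(v:=int(px(b,p)[1]))-50:v+50,(u:=int(px(b,p)[0]))-45:u+45],(390,433),interpolation=cv2.INTER_CUBIC)
save("c3.png",np.hstack([c(s,[.59,.19,.04]),c(b,[.59,.19,.04])]))
E
```

```text
[-0.32  0.55 -0.21  1.78  0.15  0.83  2.28] [-0.11420102  0.05985773 -2.65012323] [ 0.05825004 -0.08437072  0.02046212] [ 1.08057981e-04 -6.11027553e-01  7.91609315e-01 -1.00456494e-04] [0.60207485 0.24048214 0.10048243]
```

View pics/c3.png

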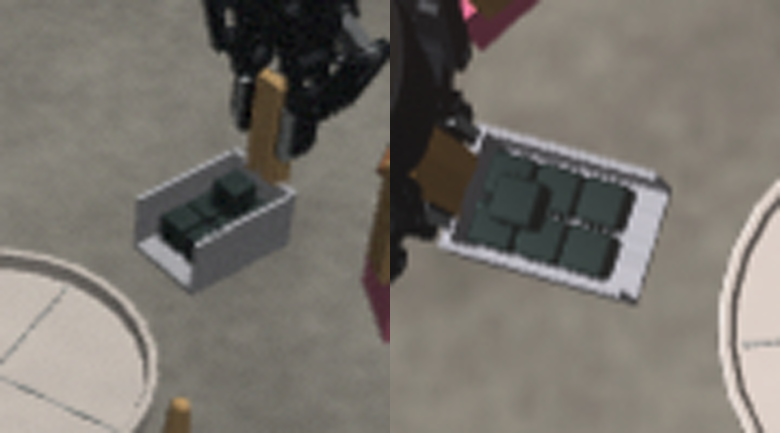

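Scoop is level with all seven beads in, mouth facing the plate rim. Since the tool cannot tilt, I hook the lip on the plate's fixed outer rim and swing the scoop about the pinch.

send_rows([
  {"dx":0.5,"dy":0,"dz":0.1,"twist":0,"claw":0},
  {"dx":1.0,"dy":0,"dz":0,"twist":0,"claw":0},
  {"dx":1.0,"dy":0,"dz":0,"twist":0,"claw":0},
  {"dx":0.6,"dy":0,"dz":0,"twist":0,"claw":0},
  {"dx":0.5,"dy":0,"dz":-0.3,"twist":0,"claw":0},
  {"dx":0.5,"dy":0,"dz":-0.4,"twist":0,"claw":0},
  {"dx":0.5,"dy":0,"dz":-0.35,"twist":0,"claw":0},
  {"dx":0.5,"dy":0,"dz":-0.35,"twist":0,"claw":0},
  {"dx":0,"dy":0,"dz":0,"twist":0,"claw":0},
])

```text
time: 7.9
ee_pos: [0.5893, 0.1907, 0.1141]
tcp_rot: [0.0, -0.611, 0.792, -0.0]
wrist_force: [0.4, 3.0, -1.0]
finger_gap: 0.0292
grip_force: 60.3
```

```bash
cat > look.py <<'E'
from h import *
import sys
b=env.capture("top"); s=env.capture("scene");o=env.get_obs(); print(o["time"],o["joints"].round(2),o["wrist_force"].round(2),o["wrist_torque"].round(3),o["ee_pos"].round(4))
P=[.57,.12,.04]
c=lambda b,p:cv2.resize(b["img"][(v:=int(px(b,p)[1]))-55:v+55,(u:=int(px(b,p)[0]))-50:u+50],(395,433),interpolation=cv2.INTER_CUBIC)
save(sys.argv[1],np.hstack([c(s,P),c(b,P)]))
E
python3 look.py c4.png
```

```text
8.0 [-0.25  0.5  -0.22  1.84  0.14  0.82  2.35] [ 1.18  2.67 -0.59] [ 0.624 -0.218  0.048] [0.5893 0.1911 0.1136]
```

View pics/c4.png

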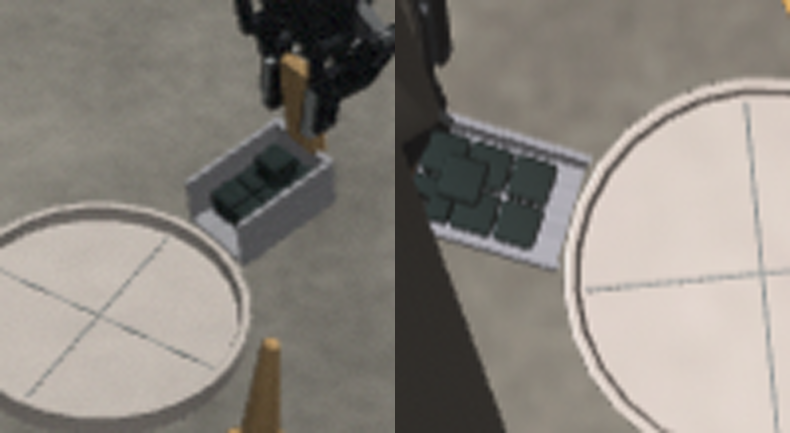

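Picture: lip is hooked on the rim and the scoop is tilted about 0.2 rad with beads still inside. Continuing the arc.

send_rows([
  {"dx":0.5,"dy":0,"dz":-0.35,"twist":0,"claw":0},
  {"dx":0.5,"dy":0,"dz":-0.35,"twist":0,"claw":0},
  {"dx":0.5,"dy":0,"dz":-0.3,"twist":0,"claw":0},
  {"dx":0.5,"dy":0,"dz":-0.25,"twist":0,"claw":0},
  {"dx":0.5,"dy":0,"dz":-0.2,"twist":0,"claw":0},
  {"dx":0.6,"dy":0,"dz":-0.2,"twist":0,"claw":0},
  {"dx":0.6,"dy":0,"dz":-0.1,"twist":0,"claw":0},
  {"dx":0,"dy":0,"dz":0,"twist":0,"claw":0},
])

```text
time: 8.8
ee_pos: [0.5797, 0.154, 0.1309]
tcp_rot: [-0.0, -0.611, 0.792, -0.0]
wrist_force: [-0.6, 0.1, -2.6]
finger_gap: 0.0291
grip_force: 60.9
```

```bash
python3 look.py c5.png
```

```text
8.9 [-0.2   0.45 -0.22  1.87  0.13  0.83  2.4 ] [ 0.19  0.82 -2.47] [ 0.036  0.004 -0.05 ] [0.5798 0.1551 0.1308]
```

View pics/c5.png

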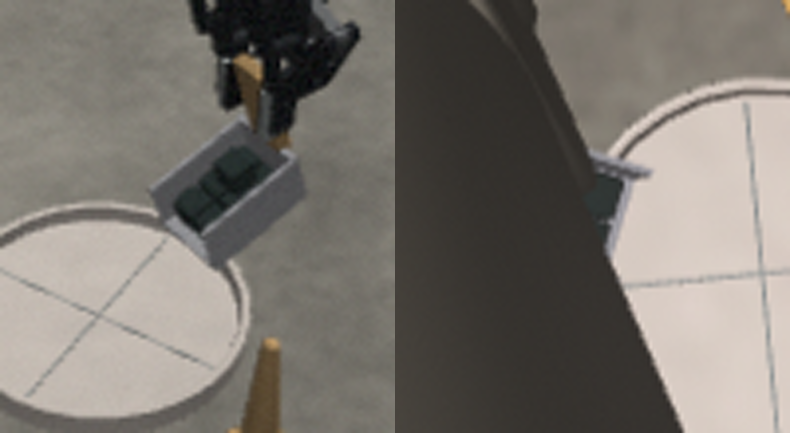

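```bash
cat > fit.py <<'E'
from h import *
from scipy.optimize import least_squares
s=env.capture("scene"); P=[.57,.12,.04]; p=px(s,P); u0,v0=int(p[0])-50,int(p[1])-55
obs=np.array([[303,160],[152,187],[213,265],[240,123]])/3.94+[u0,v0]
mod=np.array([[39,27,40],[-39,-27,40],[-39,27,0],[39,-27,40]])/1000.   # right rear top, far front top, near front bottom, far rear top
ex=np.array([.254,.968,0]); ey=np.array([-.968,.254,0]); ez=np.array([0,0,1.])
g=env.get_obs()["ee_pos"]-[0,0,.003]
def pr(q,sg):
    th,gx,gz=q; r=mod-[gx,0,gz]
    c,sn=np.cos(th),np.sin(th); x=r[:,0]*c-r[:,2]*sn; z=r[:,0]*sn+r[:,2]*c
    return [px(s,g+a*ex+sg*b*ey+d*ez) for a,b,d in zip(x,r[:,1],z)]
for sg in (1,-1):
    f=least_squares(lambda q:np.r_[(np.array(pr(q,sg))-obs).ravel(),(q[1]-.04)*300,(q[2]-.085)*300],[.4,.04,.085]); print(sg,f.x,f.cost,f.fun.round(1))
    th,gx,gz=f.x; r=np.array([-.039-gx,.004-gz]); c,sn=np.cos(th),np.sin(th); print("lip",g+ex*(r[0]*c-r[1]*sn)+ez*(r[0]*sn+r[1]*c))
E
python3 fit.py
```

```text
1 [0.33931454 0.03790205 0.08771207] 636.4022415899227 [-15.9 -11.7  13.1  12.7 -12.6 -10.1  14.5   8.8  -0.6   0.8]
lip [0.56841969 0.11220729 0.02323529]
-1 [0.29997164 0.03577212 0.08861274] 6.447683497590476 [-1.4 -0.4 -0.9  0.2  0.4  1.6  0.2 -2.1 -1.3  1.1]
lip [0.56796855 0.11048799 0.0248415 ]
```

Fit gives a tilt of 0.30 rad with the lip 25 mm up and already over the plate: it slipped over the rim with all beads still in. I'll re-hook lower to tilt it more.

send_rows([
  {"dx":-1.0,"dy":0,"dz":0,"twist":0,"claw":0},
  {"dx":-1.5,"dy":0,"dz":0,"twist":0,"claw":0},
  {"dx":-1.2,"dy":0,"dz":0,"twist":0,"claw":0},
  {"dx":0,"dy":0,"dz":0.8,"twist":0,"claw":0},
  {"dx":0,"dy":0,"dz":0.8,"twist":0,"claw":0},
  {"dx":0.6,"dy":0,"dz":0,"twist":0,"claw":0},
  {"dx":0.6,"dy":0,"dz":0,"twist":0,"claw":0},
  {"dx":0.5,"dy":0,"dz":-0.25,"twist":0,"claw":0},
  {"dx":0.5,"dy":0,"dz":-0.25,"twist":0,"claw":0},
  {"dx":0.5,"dy":0,"dz":-0.2,"twist":0,"claw":0},
  {"dx":0.5,"dy":0,"dz":-0.2,"twist":0,"claw":0},
  {"dx":0.5,"dy":0,"dz":-0.15,"twist":0,"claw":0},
  {"dx":0.5,"dy":0,"dz":-0.1,"twist":0,"claw":0},
  {"dx":0.5,"dy":0,"dz":-0.1,"twist":0,"claw":0},
  {"dx":0,"dy":0,"dz":0,"twist":0,"claw":0},
])

```text
time: 10.45
ee_pos: [0.5772, 0.1448, 0.1275]
tcp_rot: [-0.0, -0.611, 0.792, -0.0]
wrist_force: [0.6, 3.5, -2.4]
finger_gap: 0.0291
grip_force: 63.0
```

```bash
python3 look.py c6.png
```

```text
10.55 [-0.18  0.45 -0.22  1.88  0.13  0.82  2.42] [ 0.4   2.39 -0.1 ] [ 0.66  -0.246 -0.003] [0.5773 0.1454 0.1274]
```

View pics/c6.png

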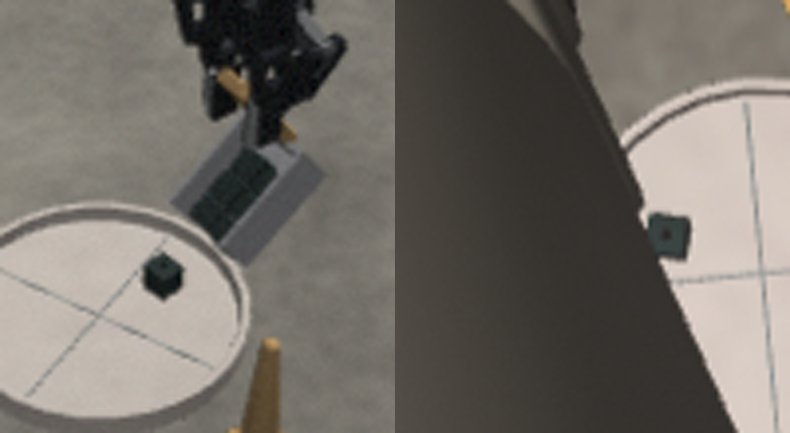

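Picture: tilt is now about 0.7 rad. One bead is already on the plate and six are held behind the rim. Next I raise the scoop over the rim so they pour.

send_rows([
  {"dx":0,"dy":0,"dz":-0.8,"twist":0,"claw":0},
  {"dx":0.8,"dy":0,"dz":-0.9,"twist":0,"claw":0},
  {"dx":1.5,"dy":0,"dz":-0.6,"twist":0,"claw":0},
  {"dx":1.5,"dy":0,"dz":-0.3,"twist":0,"claw":0},
  {"dx":1.0,"dy":0,"dz":-0.2,"twist":0,"claw":0},
  {"dx":0,"dy":0,"dz":0,"twist":0,"claw":0},
  {"dx":0,"dy":0,"dz":0,"twist":0,"claw":0},
  {"dx":-1.0,"dy":0,"dz":-1,"twist":0,"claw":0},
  {"dx":-1.5,"dy":0,"dz":-1,"twist":0,"claw":0},
  {"dx":-1.5,"dy":0,"dz":-1,"twist":0,"claw":0},
  {"dx":0,"dy":0,"dz":0,"twist":0,"claw":0},
])

```text
time: 11.65
ee_pos: [0.5764, 0.1422, 0.1874]
tcp_rot: [0.002, -0.613, 0.79, 0.0]
wrist_force: [-0.3, 0.1, -0.0]
finger_gap: 0.0291
grip_force: 63.1
```

```bash
python3 - <<'E'
from h import *
s=env.capture("scene"); o=env.get_obs(); print(o["time"],o["wrist_force"].round(2),o["ee_pos"])
p=px(s,[.547,.043,.006])
for b in env.boxes_of("bead0","scene")[:14]: print(np.round(b["extent"]),round(b["score"],2),np.round(ray(s,*b["extent"][:2],.016)[:2],3))
for b in env.boxes_of("scoop","scene")[:3]: print("scoop",np.round(b["extent"]),round(b["score"],2))
u,v=int(p[0]),int(p[1]); save("c7.png",cv2.resize(s["img"][v-85:v+45,u-60:u+85],None,fx=4.6,fy=4.6,interpolation=cv2.INTER_CUBIC))
E
```

```text
11.7 [ 0.96 -0.46 -0.85] [0.57580721 0.14044759 0.18636135]
[330. 197.  10.  13.] 0.68 [0.554 0.069]
[340. 189.  10.   8.] 0.63 [0.557 0.107]
[331. 205.  15.   8.] 0.55 [0.572 0.05 ]
[319. 191.   7.   9.] 0.43 [0.521 0.069]
[339. 196.   4.  12.] 0.38 [0.569 0.088]
scoop [427. 178.  40.  44.] 0.92
scoop [360. 151.  40.  57.] 0.57
scoop [265. 245.  32.  45.] 0.31
```

View pics/c7.png

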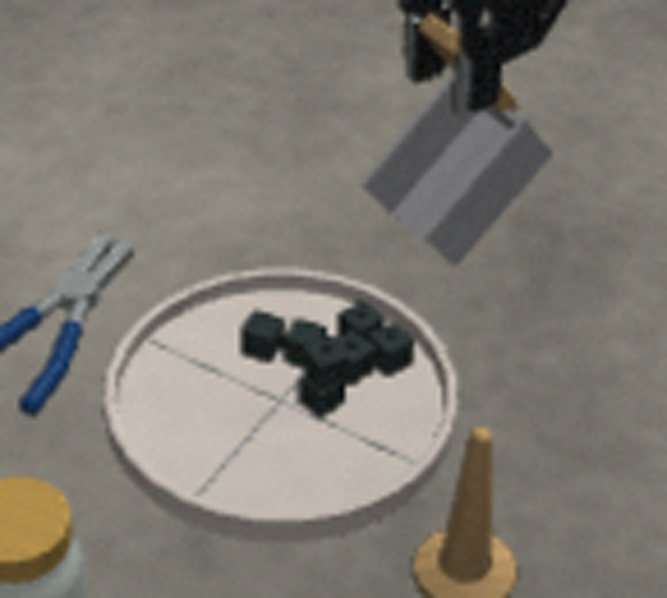

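Pour succeeded: all seven beads lie on the plate around (330,345) in the crop, and the scoop is empty. I'll estimate its tilt before standing it back up.

```bash
python3 - <<'E'
from h import *
from scipy.optimize import least_squares
s=env.capture("scene"); p=px(s,[.547,.043,.006]); u,v=int(p[0]),int(p[1])
obs=np.array([[365,185],[457,265],[553,152],[425,20]])/4.6+[u-60,v-85]
ex=np.array([.254,.968,0]); ey=-np.array([-.968,.254,0]); ez=np.array([0,0,1.])
g=env.get_obs()["ee_pos"]-[0,0,.003]
for zf in (0,40):
 for zr in (0,40):
  mod=np.array([[-39,-27,40],[-39,27,zf],[39,27,zr],[35,-15,105]])/1000.
  def pr(q):
    th,gx,gz=q; r=mod-[gx,0,gz]; c,sn=np.cos(th),np.sin(th)
    return np.array([px(s,g+a*ex+b*ey+d*ez) for a,b,d in zip(r[:,0]*c-r[:,2]*sn,r[:,1],r[:,0]*sn+r[:,2]*c)])
  f=least_squares(lambda q:np.r_[(pr(q)-obs).ravel(),(q[1]-.04)*300,(q[2]-.085)*300],[.7,.04,.085])
  th,gx,gz=f.x; r=np.array([-.039-gx,-gz]); c,sn=np.cos(th),np.sin(th)
  print(zf,zr,f.x.round(3),f.cost,f.fun.round(1),"lipbottom rel radial,z",r[0]*c-r[1]*sn,r[0]*sn+r[1]*c+g[2])
print(g)
E
```

```text
0 0 [0.631 0.03  0.09 ] 9.358477536328792 [-1.1 -0.7 -0.1 -0.1  0.2 -0.2 -1.9  1.2 -3.1  1.4] lipbottom rel radial,z -0.002435511923517257 0.06906801273528973
0 40 [0.589 0.028 0.097] 43.60380662188365 [-0.5  0.4 -0.1  1.4 -4.8 -5.6 -0.1  2.2 -3.5  3.6] lipbottom rel radial,z -0.0018913562228809466 0.0639282829697908
40 0 [0.693 0.032 0.095] 41.50682724237362 [ 0.8  0.6 -4.8 -5.1  1.7 -0.4 -2.   3.4 -2.3  3. ] lipbottom rel radial,z 0.0058754840515493345 0.06346304768222537
40 40 [0.658 0.031 0.102] 66.37276315123316 [ 1.5  1.6 -4.2 -4.1 -3.8 -5.2 -0.2  4.3 -2.7  5.1] lipbottom rel radial,z 0.006977678761656281 0.058395367221691
[0.57502735 0.13777067 0.18206189]
```

send_rows([
  {"dx":0.2,"dy":0,"dz":1.2,"twist":0,"claw":0},
  {"dx":0.3,"dy":0,"dz":1.5,"twist":0,"claw":0},
  {"dx":0,"dy":0,"dz":1.4,"twist":0,"claw":0},
  {"dx":0,"dy":0,"dz":0.9,"twist":0,"claw":0},
  {"dx":-0.5,"dy":0,"dz":0.1,"twist":0,"claw":0},
  {"dx":-0.5,"dy":0,"dz":0.1,"twist":0,"claw":0},
  {"dx":-0.5,"dy":0,"dz":0.1,"twist":0,"claw":0},
  {"dx":-0.5,"dy":0,"dz":0.1,"twist":0,"claw":0},
  {"dx":-0.5,"dy":0,"dz":0.2,"twist":0,"claw":0},
  {"dx":-0.5,"dy":0,"dz":0.2,"twist":0,"claw":0},
  {"dx":-0.5,"dy":0,"dz":0.2,"twist":0,"claw":0},
  {"dx":-0.5,"dy":0,"dz":0.25,"twist":0,"claw":0},
  {"dx":-0.5,"dy":0,"dz":0.3,"twist":0,"claw":0},
])

```text
time: 13.15
ee_pos: [0.5855, 0.177, 0.1196]
tcp_rot: [-0.0, -0.611, 0.791, -0.0]
wrist_force: [0.2, 0.2, -2.0]
finger_gap: 0.0293
grip_force: 63.1
```

```bash
python3 - <<'E'
from h import *
s=env.capture("scene");t=env.capture("top"); o=env.get_obs(); print(o["time"],o["wrist_force"].round(2),o["wrist_torque"].round(2),o["ee_pos"].round(4))
for n in("scene","top"):
  for b in env.boxes_of("bead0",n)[:14]: print(n,np.round(b["extent"]),round(b["score"],2),np.round(ray(s if n=="scene" else t,*b["extent"][:2],.016)[:2],3))
A=s["img"];B=t["img"];p=px(s,[.56,.11,.04]);q=px(t,[.56,.08,.03])
c=lambda I,p:cv2.resize(I[int(p[1])-55:int(p[1])+55,int(p[0])-50:int(p[0])+50],(395,433),interpolation=cv2.INTER_CUBIC)
save("c8.png",np.hstack([c(A,p),c(B,q)]))
E
```

```text
13.25 [-0.83  0.4  -1.39] [-0.05  0.02  0.01] [0.5852 0.1774 0.1193]
scene [330. 199.   9.  10.] 0.68 [0.559 0.064]
scene [340. 197.   4.  14.] 0.62 [0.573 0.085]
scene [318. 192.   8.  14.] 0.61 [0.521 0.065]
scene [345. 194.  16.  13.] 0.52 [0.577 0.102]
scene [324. 193.   8.   9.] 0.43 [0.534 0.071]
scene [340. 190.  11.   7.] 0.42 [0.558 0.104]
top [301. 225.  10.   9.] 0.69 [0.517 0.069]
top [282. 207.  13.  16.] 0.58 [0.552 0.106]
top [300. 214.  16.  14.] 0.53 [0.538 0.072]
top [305. 198.  14.  11.] 0.48 [0.569 0.062]
top [286. 193.  14.  12.] 0.47 [0.578 0.098]
```

send_rows([
  {"dx":-1.0,"dy":0,"dz":0,"twist":0,"claw":0},
  {"dx":-2.0,"dy":0,"dz":0,"twist":0,"claw":0},
  {"dx":-1.5,"dy":0,"dz":0,"twist":0,"claw":0},
  {"dx":-0.3,"dy":0,"dz":0.4,"twist":0,"claw":0},
  {"dx":-0.3,"dy":0,"dz":0.4,"twist":0,"claw":0},
  {"dx":-0.3,"dy":0,"dz":0.4,"twist":0,"claw":0},
  {"dx":-0.3,"dy":0,"dz":0.4,"twist":0,"claw":0},
  {"dx":-0.3,"dy":0,"dz":0.4,"twist":0,"claw":0},
  {"dx":-0.3,"dy":0,"dz":0.4,"twist":0,"claw":0},
  {"dx":-0.3,"dy":0,"dz":0.4,"twist":0,"claw":0},
  {"dx":0,"dy":0,"dz":0.2,"twist":0,"claw":0},
])

```text
time: 14.45
ee_pos: [0.6054, 0.2465, 0.0945]
tcp_rot: [0.006, -0.612, 0.791, 0.0]
wrist_force: [-0.9, 19.7, 51.8]
finger_gap: 0.0285
grip_force: 51.1
```

send_rows([
  {"dx":0,"dy":0,"dz":-0.4,"twist":0,"claw":0},
  {"dx":0,"dy":0,"dz":0,"twist":0,"claw":0.38},
  {"dx":0,"dy":0,"dz":0,"twist":0,"claw":0.5},
  {"dx":0,"dy":0,"dz":0,"twist":0,"claw":0.7},
  {"dx":0,"dy":0,"dz":0,"twist":0,"claw":0.9},
  {"dx":0,"dy":0,"dz":-1.5,"twist":0,"claw":0.9},
  {"dx":0,"dy":0,"dz":-3,"twist":0,"claw":0.9},
  {"dx":0,"dy":0,"dz":-3,"twist":0,"claw":0.8},
  {"dx":0,"dy":0,"dz":-2.5,"twist":0,"claw":0.6},
])

```text
time: 15.35
ee_pos: [0.6023, 0.2405, 0.1965]
tcp_rot: [0.001, -0.611, 0.791, -0.0]
wrist_force: [0.4, -0.2, -0.5]
finger_gap: 0.0553
grip_force: 0.0
```

```bash
python3 - <<'E'
from h import *
s=env.capture("scene");t=env.capture("top"); o=env.get_obs(); print(o["time"],o["wrist_force"].round(2),o["ee_pos"].round(4),o["joints"].round(2))
for n in("scene","top"):
  c=s if n=="scene" else t
  for b in env.boxes_of("bead0",n)[:14]: print(n,np.round(b["extent"],1),round(b["score"],2),np.round(ray(c,*b["extent"][:2],.016)[:2],3))
  for b in env.boxes_of("scoop",n)[:3]: print(n,"scoop",np.round(b["extent"],1),round(b["score"],2))
A=s["img"];B=t["img"];p=px(s,[.56,.12,.04]);q=px(t,[.56,.08,.03])
c=lambda I,p:cv2.resize(I[int(p[1])-55:int(p[1])+55,int(p[0])-50:int(p[0])+50],(399,439),interpolation=cv2.INTER_CUBIC)
save("c9.png",np.hstack([c(A,p),c(B,q)]));print(p,q)
E
```

```text
15.45 [-0.53  0.11  0.11] [0.6036 0.2412 0.1987] [-0.3   0.44 -0.23  1.71  0.12  1.    2.31]
scene [318.5 191.1   9.8   8. ] 0.6 [0.518 0.068]
scene [339.4 197.3   5.3  12.2] 0.5 [0.573 0.083]
scene [339.4 187.9  10.1   3.4] 0.46 [0.553 0.111]
scene [333.  204.8  13.7   6.5] 0.46 [0.576 0.053]
scene [330.5 197.2  11.7   8. ] 0.44 [0.556 0.07 ]
scene scoop [390.  161.   43.2  52. ] 0.9
scene scoop [427.6 178.7  38.7  42.6] 0.82
top [283.9 193.4  10.1  12.9] 0.62 [0.577 0.102]
top [293.1 202.2  14.5  10.9] 0.56 [0.56  0.085]
top [298.6 213.2  15.8  13.7] 0.51 [0.539 0.074]
top [301.5 225.9  13.    8.2] 0.46 [0.516 0.068]
top [281.7 207.1  14.4  13.6] 0.42 [0.551 0.106]
top scoop [198.3 177.8  60.3  42.5] 0.91
top scoop [210.4 120.   44.3  48.9] 0.6
top scoop [306.4 195.4  16.6  14.2] 0.43
(np.float64(344.20705413100325), np.float64(180.1819247692026)) (np.float64(295.1411267890053), np.float64(201.58381510147834))
```

View pics/c9.png

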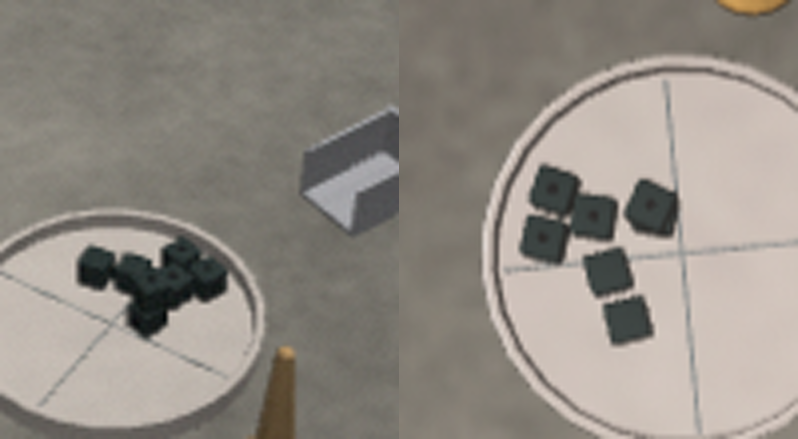

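Picture: scoop stands upright on the bench near (350,180). In the top view the beads are at (555,189), (545,239), (595,216), (653,207), (609,272) and (628,320). The one at (653,207) looks tilted, or sits on the seventh. From here on I measure numerically.

```bash
cat > det.py <<'E'
from h import *
C=np.array([.547,.043])
def detect(cam="top",show=True):
    t=env.capture(cam); I=t["img"]; k=6
    p=px(t,[*C,.01]); u0,v0=int(p[0])-60,int(p[1])-60
    G=cv2.cvtColor(I[v0:v0+120,u0:u0+120],cv2.COLOR_RGB2GRAY); G=cv2.resize(G,None,fx=k,fy=k,interpolation=cv2.INTER_CUBIC)
    m=(G<85).astype(np.uint8); yy,xx=np.mgrid[:120*k,:120*k]; m[(xx-60*k)**2+(yy-60*k)**2>(47*k)**2]=0
    out=[]
    for c in cv2.findContours(cv2.erode(m,np.ones((5,5))),0,2)[0]:
        if cv2.contourArea(c)<500: continue
        r=cv2.minAreaRect(c); u,v=r[0][0]/k+u0-.4,r[0][1]/k+v0-.4
        w=ray(t,u,v,.020); a=np.deg2rad(r[2])
        w2=ray(t,u+np.cos(a),v+np.sin(a),.02)-w; ang=np.arctan2(w2[1],w2[0])%(np.pi/2)
        out.append((w[0],w[1],ang,max(r[1])/k,min(r[1])/k,cv2.contourArea(c)/k/k,u,v))
    if show:
        for q in sorted(out): print(np.round(q,3), "plate",np.round(np.array(q[:2])-C,3))
    return out,t
if __name__=="__main__": detect()
E
python3 - <<'E'
from det import *
o,t=detect()
s=env.capture("scene")
for z in (.016,.026,.036,.046):
    print(z,"top(308.7,197.9)",ray(t,308.7,197.9,z)[:2].round(3),"sceneA",ray(s,331.6,197.7,z)[:2].round(3),"sceneB",ray(s,331,204.4,z)[:2].round(3))
G=cv2.cvtColor(t["img"],cv2.COLOR_RGB2GRAY); print(G[188:212:1,298:320])
E
```

```text
[5.16000e-01 6.70000e-02 2.48000e-01 9.45200e+00 9.25100e+00 8.01530e+01
 3.02016e+02 2.25804e+02] plate [-0.031  0.024]
[5.38000e-01 7.70000e-02 2.70000e-01 9.61600e+00 9.53600e+00 8.19720e+01
 2.97113e+02 2.13795e+02] plate [-0.009  0.034]
[5.63000e-01 9.50000e-02 1.39100e+00 2.24280e+01 2.11800e+01 2.74306e+02
 2.87753e+02 2.00390e+02] plate [0.016 0.052]
[5.68000e-01 5.60000e-02 1.29800e+00 1.18360e+01 1.16990e+01 1.12361e+02
 3.08271e+02 1.97875e+02] plate [0.021 0.013]
0.016 top(308.7,197.9) [0.569 0.055] sceneA [0.559 0.07 ] sceneB [0.572 0.051]
0.026 top(308.7,197.9) [0.568 0.055] sceneA [0.565 0.062] sceneB [0.577 0.043]
0.036 top(308.7,197.9) [0.566 0.055] sceneA [0.571 0.054] sceneB [0.583 0.035]
0.046 top(308.7,197.9) [0.565 0.054] sceneA [0.576 0.046] sceneB [0.589 0.027]
[[198 197 198 198 197 196 196 196 196 196 196 196 197 196 196 165 168 198
  198 199 199 199]
 [198 198 198 198 196 197 196 196 196 196 196 196 197 197 196 171 169 198
  198 198 199 200]
 [197 197 197 197 197 196 195 173 170 172 185 196 198 197 197 180 164 198
  198 199 199 200]
 [197 196 196 197 196 195
[... 1228 characters left out ...]
1  69  53  50  55  84 194 141
  196 195 194 195]
 [ 84 200 200 200 200 200 200 200 198 171 169 144 127 116 118 147 195 152
  196 196 195 195]
 [148 200 201 201 201 200 200 200 201 201 201 200 201 200 200 199 196 157
  193 196 196 195]
 [181 177 177 189 200 201 200 201 201 201 201 200 200 201 200 200 197 168
  183 197 197 196]
 [103  80  81 147 201 201 201 200 201 201 201 200 196 196 191 191 189 163
  175 185 182 184]
 [ 63  65  64 107 192 192 191 188 188 185 185 187 176 179 167 167 171 155
  156 166 158 166]
 [ 65  65  63  61 150 167 171 160 166 157 157 167 167 178 178 179 187 173
  169 199 198 197]
 [ 66  66  65  56 104 178 188 189 199 200 199 200 200 200 200 200 199 183
  165 199 198 197]]
```

Triangulation shows a stack of two at about (0.566, 0.055); the other five are flat. Plan: move the top bead and three or four neighbours to free spots. First a small helper for tool-frame moves.

```bash
cat > plan.py <<'E'
import numpy as np
def plan(p0,ang,segs):
    """ang: tool-y angle in world. segs: (xyz, tool-y angle)."""
    for t,a in segs:
        tw=-((a-ang+np.pi/2)%np.pi-np.pi/2); ang-=tw
        y=np.array([np.cos(ang),np.sin(ang)]); x=np.array([-y[1],y[0]]); d=np.array(t)-p0
        print("twist %.3f dx %.2f dy %.2f dz %.2f"%(tw,100*d[:2]@x,100*d[:2]@y,-100*d[2]),"ang %.3f"%ang); p0=np.array(t)
E
python3 - <<'E'
from plan import *; from rig import env
print(env.finger_overhang, env.get_obs()["ee_pos"])
C=np.array([.547,.043]); 
plan(np.array([.6036,.2412,.1987]),2.885,[((.5663,.0557,.1987),-.418),((.5663,.0557,.054),-.418),((.585,.010,.09),-.418),((.585,.010,.034),-.418),
 ((.516,.067,.09),1.571+.248)])
E
```

```text
0.022 [0.6016244  0.24019406 0.19301242]
twist 0.161 dx 18.47 dy -4.12 dz -0.00 ang 2.724
twist -0.000 dx 0.00 dy 0.00 dz 14.47 ang 2.724
twist -0.000 dx 3.42 dy -3.56 dz -3.60 ang 2.724
twist -0.000 dx 0.00 dy 0.00 dz 5.60 ang 2.724
twist 0.905 dx 5.29 dy 7.22 dz -5.60 ang 1.819
```

send_rows([
  {"dx":0,"dy":0,"dz":0,"twist":0.08,"claw":0.4},
  {"dx":0,"dy":0,"dz":0,"twist":0.08,"claw":0.4},
  {"dx":3.1,"dy":-0.7,"dz":0,"twist":0,"claw":0.4},
  {"dx":3.1,"dy":-0.7,"dz":0,"twist":0,"claw":0.4},
  {"dx":3.1,"dy":-0.7,"dz":0,"twist":0,"claw":0.4},
  {"dx":3.1,"dy":-0.7,"dz":2,"twist":0,"claw":0.4},
  {"dx":3.1,"dy":-0.7,"dz":2.5,"twist":0,"claw":0.4},
  {"dx":2.9,"dy":-0.6,"dz":3,"twist":0,"claw":0.4},
  {"dx":0,"dy":0,"dz":2.5,"twist":0,"claw":0.4},
  {"dx":0,"dy":0,"dz":0,"twist":0,"claw":0.4},
  {"dx":0,"dy":0,"dz":0,"twist":0,"claw":0.4},
])

```text
time: 16.85
ee_pos: [0.5652, 0.0562, 0.0938]
tcp_rot: [-0.0, -0.546, 0.838, 0.0]
wrist_force: [-0.3, -0.3, 1.2]
finger_gap: 0.034
grip_force: 0.0
```

```bash
python3 - <<'E'
from rig import env
for i in range(4):
    o=env.get_obs(); print(o["ee_pos"].round(4),o["time"],o["finger_gap"],o["tcp_rot"].round(3)); env.capture("scene")
E
```

```text
[0.5652 0.0562 0.0938] 16.85 0.033995758339294656 [-0.    -0.546  0.838  0.   ]
[0.5658 0.0565 0.0946] 16.9 0.03422553518826535 [ 0.    -0.546  0.838  0.   ]
[0.5661 0.0565 0.095 ] 16.95 0.03400203849257621 [ 0.001 -0.546  0.837 -0.   ]
[0.5661 0.0564 0.0951] 17.0 0.03410043042618743 [ 0.001 -0.546  0.838 -0.   ]
```

send_rows([
  {"dx":0,"dy":0,"dz":2.0,"twist":0,"claw":0.4},
  {"dx":0,"dy":0,"dz":2.05,"twist":0,"claw":0.4},
  {"dx":0,"dy":0,"dz":0,"twist":0,"claw":0.4},
  {"dx":0,"dy":0,"dz":0,"twist":0,"claw":0},
  {"dx":0,"dy":0,"dz":0,"twist":0,"claw":0},
  {"dx":0,"dy":0,"dz":0,"twist":0,"claw":0},
  {"dx":0,"dy":0,"dz":-1.8,"twist":0,"claw":0},
  {"dx":0,"dy":0,"dz":-1.8,"twist":0,"claw":0},
  {"dx":1.7,"dy":-1.8,"dz":0,"twist":0,"claw":0},
  {"dx":1.7,"dy":-1.8,"dz":0,"twist":0,"claw":0},
  {"dx":0,"dy":0,"dz":0,"twist":0,"claw":0},
])

```text
time: 18.15
ee_pos: [0.5857, 0.0064, 0.0902]
tcp_rot: [0.0, -0.544, 0.839, -0.001]
wrist_force: [0.5, 0.1, -0.4]
finger_gap: 0.0182
grip_force: 60.5
```

send_rows([
  {"dx":0,"dy":0,"dz":2.5,"twist":0,"claw":0},
  {"dx":0,"dy":0,"dz":2.0,"twist":0,"claw":0},
  {"dx":0,"dy":0,"dz":1.1,"twist":0,"claw":0},
  {"dx":0,"dy":0,"dz":0,"twist":0,"claw":0},
  {"dx":0,"dy":0,"dz":0,"twist":0,"claw":0.33},
  {"dx":0,"dy":0,"dz":0,"twist":0,"claw":0.4},
  {"dx":0,"dy":0,"dz":-2.5,"twist":0,"claw":0.4},
  {"dx":0,"dy":0,"dz":-3.5,"twist":0,"claw":0.4},
  {"dx":0,"dy":0,"dz":0,"twist":0.15,"claw":0.4},
  {"dx":0,"dy":0,"dz":0,"twist":0.15,"claw":0.4},
  {"dx":0,"dy":0,"dz":0,"twist":0.15,"claw":0.4},
  {"dx":0,"dy":0,"dz":0,"twist":0.15,"claw":0.4},
  {"dx":0,"dy":0,"dz":0,"twist":0.15,"claw":0.4},
  {"dx":0,"dy":0,"dz":0,"twist":0.15,"claw":0.4},
  {"dx":1.3,"dy":1.9,"dz":0,"twist":0,"claw":0.4},
  {"dx":1.3,"dy":1.9,"dz":0,"twist":0,"claw":0.4},
  {"dx":1.3,"dy":1.9,"dz":0,"twist":0,"claw":0.4},
  {"dx":1.3,"dy":1.8,"dz":0,"twist":0,"claw":0.4},
  {"dx":0,"dy":0,"dz":0,"twist":0,"claw":0.4},
])

```text
time: 20.05
ee_pos: [0.5134, 0.0714, 0.0938]
tcp_rot: [-0.0, -0.129, 0.992, 0.0]
wrist_force: [-0.5, -0.5, 0.1]
finger_gap: 0.034
grip_force: 0.0
```

```bash
python3 - <<'E'
from h import *
s=env.capture("scene");t=env.capture("top"); o=env.get_obs(); print(o["time"],o["ee_pos"].round(4),o["tcp_rot"].round(3))
for n in("scene","top"):
  c=s if n=="scene" else t
  for b in env.boxes_of("bead0",n)[:14]: print(n,np.round(b["extent"],1),round(b["score"],2),np.round(ray(c,*b["extent"][:2],.016)[:2],3))
E
```

```text
20.15 [0.5155 0.0697 0.094 ] [ 0.001 -0.128  0.992  0.   ]
scene [345.4 193.4  13.   16. ] 0.63 [0.577 0.104]
scene [337.5 196.8  10.   10.6] 0.61 [0.568 0.082]
scene [331.4 203.9  15.1  11.6] 0.57 [0.571 0.053]
scene [318.4 191.1  10.7   9.2] 0.47 [0.518 0.068]
scene [339.  190.2   9.3   1. ] 0.44 [0.557 0.103]
scene [326.2 193.4   9.1   8.4] 0.39 [0.539 0.074]
```

send_rows([
  {"dx":0,"dy":-0.2,"dz":3.1,"twist":0,"claw":0.4},
  {"dx":0,"dy":0,"dz":3.1,"twist":0,"claw":0.4},
  {"dx":0,"dy":0,"dz":0,"twist":0,"claw":0.4},
  {"dx":0,"dy":0,"dz":0,"twist":0,"claw":0},
  {"dx":0,"dy":0,"dz":0,"twist":0,"claw":0},
  {"dx":0,"dy":0,"dz":0,"twist":0,"claw":0},
  {"dx":0,"dy":0,"dz":-0.8,"twist":0,"claw":0},
  {"dx":1.5,"dy":0.8,"dz":0,"twist":0,"claw":0},
  {"dx":0,"dy":0,"dz":0,"twist":0,"claw":0},
  {"dx":0,"dy":0,"dz":0.7,"twist":0,"claw":0},
  {"dx":0,"dy":0,"dz":0,"twist":0,"claw":0},
  {"dx":0,"dy":0,"dz":0,"twist":0,"claw":0.33},
  {"dx":0,"dy":0,"dz":0,"twist":0,"claw":0.4},
  {"dx":0,"dy":0,"dz":-3,"twist":0,"claw":0.4},
  {"dx":0,"dy":0,"dz":-3.1,"twist":0,"claw":0.4},
  {"dx":-1.8,"dy":-0.2,"dz":0,"twist":0,"claw":0.4},
  {"dx":-1.8,"dy":-0.2,"dz":0,"twist":0,"claw":0.4},
  {"dx":0,"dy":0,"dz":0,"twist":0,"claw":0.4},
])

```text
time: 22.05
ee_pos: [0.5372, 0.077, 0.0938]
tcp_rot: [0.001, -0.127, 0.992, 0.0]
wrist_force: [0.3, 0.8, 0.1]
finger_gap: 0.034
grip_force: 0.0
```

```bash
python3 - <<'E'
from h import *
s=env.capture("scene"); o=env.get_obs(); print(o["time"],o["ee_pos"].round(4),o["tcp_rot"].round(3))
for b in env.boxes_of("bead0","scene")[:14]: print(np.round(b["extent"],1),round(b["score"],2),np.round(ray(s,*b["extent"][:2],.016)[:2],3))
E
```

```text
22.1 [0.5358 0.0766 0.0933] [ 0.    -0.127  0.992 -0.   ]
[346.5 195.2  13.8  12.2] 0.64 [0.583 0.1  ]
[331.9 204.2  16.9   9.3] 0.52 [0.573 0.053]
[313.1 184.4   8.8   8.1] 0.52 [0.492 0.079]
```

send_rows([
  {"dx":0.1,"dy":0,"dz":3.1,"twist":0,"claw":0.4},
  {"dx":0,"dy":0,"dz":3.0,"twist":0,"claw":0.4},
  {"dx":0,"dy":0,"dz":0,"twist":0,"claw":0.4},
  {"dx":0,"dy":0,"dz":0,"twist":0,"claw":0},
  {"dx":0,"dy":0,"dz":0,"twist":0,"claw":0},
  {"dx":0,"dy":0,"dz":0,"twist":0,"claw":0},
  {"dx":0,"dy":0,"dz":-2.5,"twist":0,"claw":0},
  {"dx":0,"dy":0,"dz":-2,"twist":0,"claw":0},
  {"dx":0.7,"dy":-2.7,"dz":0,"twist":0,"claw":0},
  {"dx":0.7,"dy":-2.7,"dz":0,"twist":0,"claw":0},
  {"dx":0.7,"dy":-2.7,"dz":0,"twist":0,"claw":0},
  {"dx":0,"dy":0,"dz":2.5,"twist":0,"claw":0},
  {"dx":0,"dy":0,"dz":1.9,"twist":0,"claw":0},
  {"dx":0,"dy":0,"dz":0,"twist":0,"claw":0},
  {"dx":0,"dy":0,"dz":0,"twist":0,"claw":0.33},
  {"dx":0,"dy":0,"dz":0,"twist":0,"claw":0.4},
  {"dx":0,"dy":0,"dz":-3,"twist":0,"claw":0.4},
  {"dx":0,"dy":-2,"dz":-4,"twist":0,"claw":0.4},
  {"dx":0,"dy":-5,"dz":-4,"twist":0,"claw":0.4},
  {"dx":0,"dy":-5,"dz":0,"twist":0,"claw":0.4},
])

```text
time: 24.15
ee_pos: [0.5645, -0.1124, 0.1403]
tcp_rot: [0.004, -0.129, 0.992, -0.0]
wrist_force: [0.7, -0.4, -0.1]
finger_gap: 0.0345
grip_force: 0.0
```

```bash
python3 - <<'E'
from det import *
o=env.get_obs(); print(o["time"],o["ee_pos"].round(4),o["tcp_rot"].round(3))
detect(); s=env.capture("scene");t=env.capture("top")
for n in("scene","top"):
  c=s if n=="scene" else t
  for b in env.boxes_of("bead0",n)[:14]: print(n,np.round(b["extent"],1),round(b["score"],2),np.round(ray(c,*b["extent"][:2],.016)[:2],3))
E
```

```text
24.15 [ 0.5645 -0.1124  0.1403] [ 0.004 -0.129  0.992 -0.   ]
[5.00000e-01 7.10000e-02 2.59000e-01 9.70100e+00 9.49900e+00 8.41110e+01
 2.99634e+02 2.34404e+02] plate [-0.047  0.028]
[ 5.39000e-01 -5.00000e-03  2.64000e-01  9.88800e+00  9.42300e+00
  8.51250e+01  3.40868e+02  2.13507e+02] plate [-0.008 -0.048]
[5.63000e-01 9.50000e-02 1.36600e+00 2.24430e+01 2.13950e+01 2.79625e+02
 2.87672e+02 2.00485e+02] plate [0.016 0.052]
[5.66000e-01 5.50000e-02 1.37900e+00 9.96900e+00 9.83800e+00 8.71110e+01
 3.08946e+02 1.98953e+02] plate [0.019 0.012]
[5.84000e-01 1.20000e-02 1.13900e+00 1.00800e+01 9.46400e+00 8.59310e+01
 3.31894e+02 1.89549e+02] plate [ 0.037 -0.031]
scene [333.5 204.8  12.3  10.3] 0.62 [0.577 0.053]
scene [324.2 216.9   8.2  12.6] 0.55 [0.584 0.008]
scene [338.2 190.8  10.9   4.1] 0.54 [0.557 0.1  ]
scene [305.2 214.7  10.7   7.3] 0.42 [ 0.544 -0.015]
top [299.9 232.5  12.9   7. ] 0.62 [0.503 0.071]
top [281.1 207.3   9.4  12.4] 0.54 [0.55  0.107]
top [343.5 214.6  13.2   8.3] 0.41 [ 0.537 -0.011]
```

```bash
python3 - <<'E'
from det import *
t=env.capture("top"); k=8; u0,v0=270,182
G=cv2.resize(cv2.cvtColor(t["img"][v0:v0+36,u0:u0+36],cv2.COLOR_RGB2GRAY),None,fx=k,fy=k,interpolation=cv2.INTER_CUBIC)
for n in (15,23,31,37):
    m=cv2.erode((G<90).astype(np.uint8),cv2.getStructuringElement(cv2.MORPH_ELLIPSE,(n,n)))
    cs=[c for c in cv2.findContours(m,0,2)[0] if cv2.contourArea(c)>60]
    print(n,[(np.round(ray(t,(r:=cv2.minAreaRect(c))[0][0]/k+u0-.4,r[0][1]/k+v0-.4,.02)[:2]-C,3).tolist(),round(90-r[2]),np.round(np.array(r[1])/k,1).tolist()) for c in cs])
print(cv2.cvtColor(t["img"],cv2.COLOR_RGB2GRAY)[186:214,274:302])
E
```

```text
15 [([0.02, 0.02], 0, [8.1, 1.6]), ([0.016, 0.052], 79, [20.4, 21.8])]
23 [([0.007, 0.064], 74, [8.6, 8.1]), ([0.019, 0.019], 0, [6.0, 1.0]), ([0.023, 0.05], 58, [21.6, 9.6])]
31 [([0.007, 0.064], 75, [7.5, 7.1]), ([0.023, 0.05], 58, [20.2, 8.6])]
37 [([0.006, 0.064], 75, [6.7, 6.2]), ([0.023, 0.05], 58, [19.2, 7.8])]
[[156  72 121 190 189 188 178 172 178 189 189 189 189 188 189 189 189 190
  190 190 191 191 191 191 191 190 190 191]
 [103  86 166 189 189 186 126  96 124 162 166 177 188 188 189 188 189 190
  190 190 190 191 191 190 190 190 190 190]
 [ 72 122 189 190 188 174  60  59  54  54  70 125 162 164 177 189 189 190
  191 190 191 191 191 190 190 190 190 190]
 [ 92 168 189 189 186 134  60  60  60  60  58  55  54  70 126 166 189 190
  190 190 191 191 191 190 190 190 190 190]
 [142 191 189 190 184  79  61  60  60  60  60  60  60  59  57  73 170 190
  190 190 191 190 190 190 191 190 190 190]
 [182 190 189 189 175  62  61  61  59  57  59  60  60  60  58  48 101 190
  190 190 190 190 189 190 189 189 189 189]
 [190 190 188 187 134  61  62  61  53  44  49  60  61  61  53  45 104 188
  18
[... 1796 characters left out ...]
185  96  63  63  63  64  65  63  63  63  63  46  66 189 190 190 192 191
  192 192 193 193 193 192 193 193 193 193]
 [187 141  72  56  59  61  63  62  63  62  61  45  79 190 191 190 191 192
  192 192 193 193 193 193 193 194 188 188]
 [190 187 134 108  86  71  59  60  56  58  55  47 105 190 190 185 186 187
  183 183 183 180 180 177 181 180 164 172]
 [190 190 189 187 159 128 108 100  70  72  56  61 147 174 177 166 170 170
  160 165 164 149 160 152 161 159 149 171]
 [177 177 173 170 176 161 167 156 129 134 114 124 157 149 158 159 169 169
  171 181 180 169 192 194 194 194 193 193]
 [151 156 146 137 157 147 167 168 170 179 180 191 190 190 191 191 190 191
  192 193 192 193 192 194 194 194 194 193]]
```

Top view confirms G, A and B placed at plate-relative (0.037,-0.031), (-0.047,0.028), (-0.008,-0.048), with H flat at (0.019,0.012). Next is the middle bead of the remaining cluster.

send_rows([
  {"dx":0,"dy":0,"dz":0,"twist":-0.145,"claw":0.37},
  {"dx":0,"dy":0,"dz":0,"twist":-0.145,"claw":0.37},
  {"dx":0,"dy":0,"dz":0,"twist":-0.145,"claw":0.37},
  {"dx":0,"dy":0,"dz":0,"twist":-0.145,"claw":0.37},
  {"dx":0,"dy":0,"dz":0,"twist":-0.145,"claw":0.37},
  {"dx":0,"dy":0,"dz":0,"twist":-0.145,"claw":0.37},
  {"dx":0,"dy":0,"dz":0,"twist":-0.145,"claw":0.37},
  {"dx":0,"dy":0,"dz":0,"twist":-0.15,"claw":0.37},
  {"dx":-3.1,"dy":0.5,"dz":0,"twist":0,"claw":0.37},
  {"dx":-3.1,"dy":0.5,"dz":0,"twist":0,"claw":0.37},
  {"dx":-3.2,"dy":0.5,"dz":0,"twist":0,"claw":0.37},
  {"dx":-3.2,"dy":0.5,"dz":0,"twist":0,"claw":0.37},
  {"dx":-3.2,"dy":0.5,"dz":2,"twist":0,"claw":0.37},
  {"dx":-3.1,"dy":0.5,"dz":2,"twist":0,"claw":0.37},
  {"dx":0,"dy":0,"dz":0,"twist":0,"claw":0.37},
  {"dx":0,"dy":0,"dz":0,"twist":0,"claw":0.37},
])

```text
time: 26.05
ee_pos: [0.581, 0.0796, 0.0892]
tcp_rot: [-0.006, -0.603, 0.798, 0.004]
wrist_force: [-1.0, -0.3, 0.5]
finger_gap: 0.0315
grip_force: 0.0
```

```bash
python3 - <<'E'
from rig import env
import numpy as np
P=[]
for i in range(3): o=env.get_obs(); P.append(o["ee_pos"]); env.capture("scene")
print(np.round(P,4),o["time"],o["joints"].round(2),o["tcp_rot"].round(3))
E
```

```text
[[0.581  0.0796 0.0892]
 [0.5814 0.0783 0.0896]
 [0.5817 0.0775 0.09  ]] 26.15 [ 0.11  0.52 -0.45  1.9   0.31  0.8   2.36] [-0.005 -0.601  0.799  0.004]
```

send_rows([
  {"dx":0,"dy":0,"dz":0,"twist":-0.13,"claw":0.37},
  {"dx":0.1,"dy":1.8,"dz":1,"twist":0,"claw":0.37},
  {"dx":0,"dy":0,"dz":0.5,"twist":0,"claw":0.37},
  {"dx":0,"dy":0,"dz":0,"twist":0,"claw":0.37},
  {"dx":0,"dy":0,"dz":0,"twist":0,"claw":0.37},
])

```text
time: 26.7
ee_pos: [0.5643, 0.0789, 0.0753]
tcp_rot: [-0.005, -0.652, 0.759, 0.004]
wrist_force: [-0.2, 0.2, -0.5]
finger_gap: 0.0315
grip_force: 0.0
```

send_rows([
  {"dx":0,"dy":0,"dz":2.2,"twist":0,"claw":0.37},
  {"dx":0,"dy":0,"dz":2.1,"twist":0,"claw":0.37},
  {"dx":0,"dy":0,"dz":0,"twist":0,"claw":0.37},
  {"dx":0,"dy":0,"dz":0,"twist":0,"claw":0},
  {"dx":0,"dy":0,"dz":0,"twist":0,"claw":0},
  {"dx":0,"dy":0,"dz":0,"twist":0,"claw":0},
  {"dx":0,"dy":0,"dz":-2.5,"twist":0,"claw":0},
  {"dx":0,"dy":0,"dz":-2,"twist":0,"claw":0},
  {"dx":2.4,"dy":1.9,"dz":0,"twist":0,"claw":0},
  {"dx":2.4,"dy":1.9,"dz":0,"twist":0,"claw":0},
  {"dx":2.3,"dy":1.9,"dz":0,"twist":0,"claw":0},
  {"dx":0,"dy":0,"dz":0,"twist":0,"claw":0},
])

```text
time: 27.9
ee_pos: [0.4943, 0.0148, 0.0782]
tcp_rot: [-0.006, -0.651, 0.759, 0.004]
wrist_force: [-0.7, 0.0, 0.7]
finger_gap: 0.0181
grip_force: 60.9
```

send_rows([
  {"dx":-0.2,"dy":-0.2,"dz":2.2,"twist":0,"claw":0},
  {"dx":0,"dy":0,"dz":2.2,"twist":0,"claw":0},
  {"dx":0,"dy":0,"dz":0,"twist":0,"claw":0},
  {"dx":0,"dy":0,"dz":0,"twist":0,"claw":0.33},
  {"dx":0,"dy":0,"dz":0,"twist":0,"claw":0.37},
  {"dx":0,"dy":0,"dz":-3,"twist":0,"claw":0.4},
  {"dx":0,"dy":0,"dz":-3.5,"twist":0,"claw":0.4},
  {"dx":0,"dy":0,"dz":0,"twist":0.14,"claw":0.4},
  {"dx":0,"dy":0,"dz":0,"twist":0.14,"claw":0.4},
  {"dx":0,"dy":0,"dz":0,"twist":0.14,"claw":0.4},
  {"dx":0,"dy":0,"dz":0,"twist":0.14,"claw":0.4},
  {"dx":0,"dy":0,"dz":0,"twist":0.14,"claw":0.4},
  {"dx":0,"dy":0,"dz":0,"twist":0.14,"claw":0.4},
  {"dx":0,"dy":0,"dz":0,"twist":0.14,"claw":0.4},
  {"dx":0,"dy":0,"dz":0,"twist":0.14,"claw":0.4},
  {"dx":0,"dy":0,"dz":0,"twist":0.14,"claw":0.4},
  {"dx":0,"dy":0,"dz":0,"twist":0.14,"claw":0.4},
  {"dx":0,"dy":0,"dz":0,"twist":0.14,"claw":0.4},
  {"dx":0,"dy":0,"dz":0,"twist":0.14,"claw":0.4},
  {"dx":0,"dy":0,"dz":0,"twist":0,"claw":0.4},
])

```text
time: 29.9
ee_pos: [0.4997, 0.0198, 0.0997]
tcp_rot: [-0.006, 0.131, 0.991, -0.001]
wrist_force: [-0.7, 0.9, -0.6]
finger_gap: 0.0343
grip_force: 0.0
```

```bash
python3 - <<'E'
from det import *
from plan import plan
o=env.get_obs(); detect(); s=env.capture("scene"); o=env.get_obs()
q=o["tcp_rot"]; ang=np.arctan2(q[2]**2-q[1]**2,2*q[1]*q[2]); print(o["time"],o["ee_pos"].round(4),ang)
for b in env.boxes_of("bead0","scene")[:14]: print(np.round(b["extent"],1),round(b["score"],2),np.round(ray(s,*b["extent"][:2],.016)[:2]-C,3))
plan(o["ee_pos"],ang,[((.554,.107,.095),1.309)])
E
```

```text
[ 5.3600e-01 -3.8000e-02  1.4780e+00  1.0431e+01  5.2240e+00  2.4694e+01
  3.5818e+02  2.1505e+02] plate [-0.011 -0.081]
[5.41000e-01 8.80000e-02 1.74000e-01 8.09440e+01 4.46200e+00 2.12750e+02
 2.91303e+02 2.12201e+02] plate [-0.006  0.045]
[ 5.52000e-01 -6.00000e-03  1.05300e+00  2.15250e+01  7.31100e+00
  6.92080e+01  3.41388e+02  2.06682e+02] plate [ 0.005 -0.049]
[6.26000e-01 5.40000e-02 2.20000e-01 4.33790e+01 4.30700e+00 9.02920e+01
 3.09501e+02 1.67841e+02] plate [0.079 0.011]
30.0 [0.4996 0.0197 0.0994] 1.315970513546847
[303.  199.1   4.3  10.2] 0.67 [-0.041 -0.021]
[306.1 214.8  11.1  11.2] 0.64 [-0.001 -0.057]
[331.4 204.5  13.6  10.4] 0.59 [0.026 0.008]
[338.7 190.8   8.6   7.1] 0.48 [0.011 0.058]
[324.6 217.1  10.2  11.2] 0.45 [ 0.038 -0.035]
[315.2 187.6   8.7   9.1] 0.43 [-0.043  0.03 ]
twist 0.007 dx -3.00 dy 9.84 dz 0.44 ang 1.309
```

send_rows([
  {"dx":-0.7,"dy":2.5,"dz":0,"twist":0,"claw":0.37},
  {"dx":-0.7,"dy":2.5,"dz":0,"twist":0,"claw":0.37},
  {"dx":-0.7,"dy":2.5,"dz":0,"twist":0,"claw":0.37},
  {"dx":-0.7,"dy":2.3,"dz":0,"twist":0,"claw":0.37},
  {"dx":0,"dy":0,"dz":1.5,"twist":0,"claw":0.37},
  {"dx":0,"dy":0,"dz":0,"twist":0,"claw":0.37},
  {"dx":0,"dy":0,"dz":0,"twist":0,"claw":0.37},
])

```text
time: 30.75
ee_pos: [0.5506, 0.1061, 0.0827]
tcp_rot: [-0.007, 0.129, 0.992, -0.001]
wrist_force: [0.8, 0.5, 0.3]
finger_gap: 0.0316
grip_force: 0.0
```

send_rows([
  {"dx":0,"dy":0.1,"dz":2.0,"twist":0,"claw":0.37},
  {"dx":0,"dy":0,"dz":2.1,"twist":0,"claw":0.37},
  {"dx":0,"dy":0,"dz":0,"twist":0,"claw":0.37},
  {"dx":0,"dy":0,"dz":0,"twist":0,"claw":0},
  {"dx":0,"dy":0,"dz":0,"twist":0,"claw":0},
  {"dx":0,"dy":0,"dz":0,"twist":0,"claw":0},
  {"dx":0,"dy":0,"dz":-0.6,"twist":0,"claw":0},
  {"dx":1.0,"dy":-0.4,"dz":0,"twist":0,"claw":0},
  {"dx":1.0,"dy":-0.4,"dz":0,"twist":0,"claw":0},
  {"dx":0,"dy":0,"dz":0,"twist":0,"claw":0},
])

```text
time: 31.75
ee_pos: [0.5277, 0.105, 0.0483]
tcp_rot: [-0.007, 0.129, 0.992, -0.001]
wrist_force: [-0.5, -0.4, -1.1]
finger_gap: 0.0176
grip_force: 58.6
```

send_rows([
  {"dx":0,"dy":0,"dz":0.6,"twist":0,"claw":0},
  {"dx":0,"dy":0,"dz":0,"twist":0,"claw":0},
  {"dx":0,"dy":0,"dz":0,"twist":0,"claw":0.33},
  {"dx":0,"dy":0,"dz":0,"twist":0,"claw":0.37},
  {"dx":0,"dy":0,"dz":-3,"twist":0,"claw":0.37},
  {"dx":0,"dy":0,"dz":-4,"twist":0,"claw":0.37},
  {"dx":0,"dy":0,"dz":-4,"twist":0,"claw":0.37},
  {"dx":0,"dy":-4.5,"dz":-2,"twist":0,"claw":0.37},
  {"dx":0,"dy":-4.5,"dz":-2,"twist":0,"claw":0.37},
  {"dx":0,"dy":-4.5,"dz":0,"twist":0,"claw":0.37},
  {"dx":0,"dy":-4.5,"dz":0,"twist":0,"claw":0.37},
  {"dx":0,"dy":-4.5,"dz":0,"twist":0,"claw":0.37},
  {"dx":0,"dy":-4.5,"dz":0,"twist":0,"claw":0.37},
  {"dx":0,"dy":0,"dz":0,"twist":0,"claw":0.37},
  {"dx":0,"dy":0,"dz":0,"twist":0,"claw":0.37},
])

```text
time: 33.25
ee_pos: [0.462, -0.1566, 0.193]
tcp_rot: [-0.007, 0.131, 0.991, -0.001]
wrist_force: [-0.5, 0.9, 0.4]
finger_gap: 0.0317
grip_force: 0.0
```

```bash
python3 - <<'E'
from det import *
from scipy.spatial.distance import pdist
o,t=detect(); print(env.get_obs()["ee_pos"])
s=env.capture("scene")
for b in env.boxes_of("bead0","scene")[:14]: print(np.round(b["extent"],1),round(b["score"],2),np.round(ray(s,*b["extent"][:2],.016)[:2]-C,3))
P=np.array([q[:2] for q in o]); 
if len(P)>1: print("min",pdist(P).min()); r=P-C; a=.09; print(np.c_[r[:,0]*np.cos(a)+r[:,1]*np.sin(a),-r[:,0]*np.sin(a)+r[:,1]*np.cos(a)].round(3))
for n,c in(("top",t),("scene",s)):
  for k in("scoop","jar","cone","pliers"):
    for b in env.boxes_of(k,n)[:2]: print(n,k,np.round(b["extent"],1),round(b["score"],2),np.round(ray(c,*b["extent"][:2],0)[:2],3))
E
```

```text
[4.98000e-01 2.50000e-02 1.40200e+00 9.76200e+00 9.48700e+00 8.28330e+01
 3.24685e+02 2.35356e+02] plate [-0.049 -0.018]
[5.00000e-01 7.10000e-02 2.59000e-01 9.78200e+00 9.66100e+00 8.52360e+01
 2.99644e+02 2.34443e+02] plate [-0.047  0.028]
[5.33000e-01 1.03000e-01 1.33300e+00 1.04290e+01 9.62100e+00 8.83610e+01
 2.82757e+02 2.16639e+02] plate [-0.014  0.06 ]
[ 5.39000e-01 -5.00000e-03  2.64000e-01  9.88800e+00  9.49700e+00
  8.60420e+01  3.40877e+02  2.13543e+02] plate [-0.008 -0.048]
[5.66000e-01 5.50000e-02 1.37900e+00 1.00020e+01 9.87100e+00 8.75830e+01
 3.08965e+02 1.98940e+02] plate [0.019 0.012]
[5.76000e-01 1.03000e-01 1.25500e+00 1.01720e+01 9.96100e+00 9.08060e+01
 2.83633e+02 1.93417e+02] plate [0.029 0.06 ]
[5.84000e-01 1.20000e-02 1.14300e+00 1.01310e+01 9.53300e+00 8.67500e+01
 3.31836e+02 1.89562e+02] plate [ 0.037 -0.031]
[ 0.46239544 -0.15546526  0.19300384]
[325.6 217.1   8.8  12.8] 0.57 [ 0.04  -0.034]
[313.9 186.5   8.6   6.4] 0.5 [-0.048  0.031]
[332.4 188.8   7.6   9.3] 0.48 [-0.006  0.054]
[303.8 213.3  14.1  14.4] 0.48 [-0.008 -0.057]
[388.5 159.9  34.7  48.6] 0.47 [0.045 0.242]
min 0.043842039209741515
[[-0.05  -0.014]
 [-0.045  0.032]
 [-0.009  0.061]
 [-0.012 -0.048]
 [ 0.02   0.01 ]
 [ 0.035  0.057]
 [ 0.034 -0.035]]
top scoop [195.5 176.8  67.   41. ] 0.91 [0.61  0.277]
top scoop [210.6 123.8  43.3  41.5] 0.83 [0.717 0.252]
top jar [423.2 211.4  45.5  35.6] 0.94 [ 0.546 -0.165]
top cone [334.2 136.4  27.5  30.1] 0.8 [0.693 0.007]
top pliers [333.6 278.7  77.8  33.8] 0.81 [0.417 0.007]
scene scoop [426.2 181.   41.6  40.8] 0.64 [0.709 0.29 ]
scene scoop [387.9 160.7  38.   53.6] 0.57 [0.584 0.298]
scene jar [264.5 245.   30.4  44.7] 0.96 [ 0.522 -0.134]
scene cone [361.1 233.1  28.1  41.4] 0.92 [0.675 0.033]
scene pliers [271.6 190.   39.7  32.6] 0.61 [0.41  0.008]
scene pliers [322.1 207.4  81.9  64.3] 0.49 [0.552 0.041]
```

```bash
python3 -c "
from rig import env
print(env.hand_in())"
```

```text
the job is handed in; nothing more can be done
None
```

The job is handed in, though no verdict came back: all seven beads lie flat and spread on the plate (closest pair about 44 mm apart, a bead in every quarter), the empty scoop stands upright about 165 mm from the plate's centre, and the jar, cone and pliers have not moved.

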